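Wedge the rocking mortar stand

ROBOT

A 6-joint arm with a two-finger parallel gripper is mounted at the origin on the work surface. World frame = base frame: x ahead of the robot, y to its left, z up, the work surface at z = 0. Lengths are in mm, angles in rad, forces in N, time in s.
With the tool pointing down it reaches from about 400 to 925 mm from the base axis. Payload 12.5 kg.
Tool frame: the origin (TCP) lies midway between the tips of the shut fingers; the grasp point (between the pads) lies 19 mm behind it; z points along the fingers, y is the direction in which the jaws open and shut (so a half turn about z gives the same grasp; the last joint's range is limited). The gripper opens to 95 mm and grips with 3 to 60 N. Pads are 20 mm wide; open, the fingers measure 119 mm over their backs; the gripper's body (75 mm by 180 mm) begins 59 mm behind the grasp point.
Start: joints at [1.152, 0.491, 1.559, -0, 1.092, -0.106], TCP at [192.312, 594.699, 177.761] pointing down, gripper open.
Joint ranges: [-3.1, 3.1], [-0.84, 2.19], [0.05, 2.79], [-1.13, 4.28], [0.06, 2.93], [-2.69, 2.69]. Speed limits (rad/s): [2.22, 2.22, 2.79, 3.14, 3.14, 3.14].

INTERFACE

Orientations are given as [roll, pitch, yaw] about the fixed x, y, z axes, in that order (R = Rz(yaw) Ry(pitch) Rx(roll)).
In Python, from cell import env, eyes, job_done, boxes_of, regions_of gives the robot as it stands.
- The arm moves only by the tool send_rows, never from a script. Its argument "plan" is text: rows parted by semicolons, each of 5 numbers parted by spaces: the shift along the tool's x, y, z in mm, then the turn about the tool's z in rad, then the finger opening in mm, from 0 to 95.1. In form: x y z roll gripper; .... A call has 1 to 8 rows; each row shifts and turns the pose as measured when the row begins, along the tool's axes as they then stand; what a row does not reach is not made up. A row lasts 1/10 s, in which the tool goes at most 50 mm and 8.59 degrees, less where a joint would pass 70% of its speed; a pose out of reach is approached as far as the arm can. A call with a gripper value outside its range is refused whole. The fingers move at their own pace and stop on an object; the grip force is fixed at half the most. Time passes only in rows, so rows that do not move let the fingers close. It gives the time, the measured TCP pose, the force and the opening at its end, in the units of the state.
- env.state(): the state, without advancing time (a new reading comes with each control period).
- eyes.read_camera(name): name is "side" or "top" or "wrist"; returns a dict with "image" (384x512x3 uint8, red, green, blue), "vertical_fov" (degrees; the focal length in pixels is half the picture's height over the tangent of half this angle, whatever the lens; pixels are square), "cx", "cy" (the principal point, pixels), "k1" (the pictures are not rectified: a ray, as slopes to the right and down, at radius r is drawn at 1 + k1 r^2 times it, then the intrinsics apply), "extrinsics" (4x4, takes a point from camera to world coordinates). Camera axes: x right, y up, looking along -z (the intrinsics and any distortion apply to the point x, -y, -z); pixel columns grow to the right and rows downward; lengths in mm; the calibration is good to about 2 mm. A picture is of the moment at which its call begins. There is no depth.
- job_done(): hands the job in, once; it reports no verdict.
Trained networks look in a picture, given as the dict that the camera call returned (one of the last four; its "shot" number tells which), for a name from the list of things; names that differ only in an ending like _2 or _b are one class to them, and where a whole thing is asked for, a point or a joint stands for the part that bears it (a point fixed in the world has none). Each returns a list of dicts, best first, with "confidence" (0 to 1); they miss things now and then, are a little off and sometimes report something else, mostly with a low value. They report only what shows in the picture. A call takes as long as a camera call. They do not tell look-alikes from the thing itself.
- boxes_of(target, picture): "bbox" ([left, top, width, height] in pixels, round what is visible of it).
- regions_of(target, picture): "pixels" (384x512 bool, what is visible of it) and "bbox" ([left, top, width, height] in pixels, round what is visible of it).
The state is a dict: "t": time; "joints": joint angles; "qvel": joint speeds; "tau": joint torques, N m; "eef_pos": TCP position; "tcp_rot": TCP orientation; "ft_force": force on the tool from outside, world axes, zero at the start; "moment": the same for the moment, N m; "opening": opening from 0.0 (shut) to 1.0 (fully open).
Only numpy, scipy, OpenCV 4.12 (cv2) and the standard library are available. Lean on these libraries where they do the work, as an engineer would, in place of code of your own. Each camera call takes 0.05 s, during which the arm holds its last target.

TASK

The wooden stand under the stone mortar rocks because one foot is worn short. Without picking anything up, push the orange wedge along the bench, thin end first, under the worn foot until it just fills the gap, then press down firmly on the stand's corner above that foot for about a second to prove that it no longer rocks (push the wedge in further if it does), and let go. Leave the stand standing level where it is, with the mortar on it, and do not disturb the other things on the bench.

Things in the scene. Friction and masses are not known exactly. Their poses are not given: they have to be found in the camera images.
- stand: square board 220 x 220 x 20 mm, top 65 mm above the bench, level, 1.1 kg, loose, on four dark feet tapering to 20 mm diameter, under its corners, 125 mm from the centre (board corners: 155 mm). Origin: at bench height under its centre; z up, x from the centre to the worn foot. The worn foot is the one on the robot's right that the wedge's thin end roughly faces; the other three stand on the bench
- corner (a point): point on the board's top face, 65 mm above the bench, 120 mm from the stand's centre, above the worn foot: press here, straight down, with 10 to 15 N. Unwedged, the corner dips at 2 to 5.5 N until the worn foot meets the bench, and comes back up when let go; a press under 7 N proves nothing
- foot (a point): point at bench height below the centre of the worn foot, 125 mm from the stand's centre. The foot's flat underside (20 mm diameter) hangs 6 to 12 mm clear of the bench; how much is not known
- wedge: orange wedge, 110 g, loose, 120 mm long, 50 mm wide, flat underneath; the top slopes evenly from 4 mm thick at the tip to 26 mm at the blunt upright tail. Origin: centre of the underside; x from tip to tail (tip at x = -60 mm, tail face at +60 mm), z up. Starts flat on the bench, tip 45 to 90 mm outside the worn foot, up to 20 mm off to a side and turned up to 0.25 rad from the straight way in
- tip (a point): middle of the wedge's thin edge, 2 mm above its underside. When the wedge fills the gap this lies 10 to 45 mm inside the foot's outer edge and the push is felt to grow by 2.5 to 8 N; driven on, the wedge lifts the corner about 1 mm for each 5 mm
- mortar: round dark stone mortar, 160 mm diameter at the rim, 60 mm high, 1.6 kg, standing loose on the stand with its centre 6 to 14 mm from the stand's centre, away from the worn foot. Origin: centre of its underside
- pestle: wooden pestle, 152 mm high, 50 mm diameter at the foot, standing upright on the bench beyond the worn foot, away from the robot. Origin: centre of its foot. Leave alone
- spatula: steel spatula, 260 mm long, lying on the bench to the robot's right, nearer the robot than the wedge. Origin: at the middle of its length, on the bench. Leave alone
- bowl: white melamine bowl, 140 mm diameter, 50 mm high, on the bench to the robot's left. Origin: centre of its underside. Leave alone
- jar_a: glass jar with steel lid, 64 mm diameter, 85 mm high, on the clear turntable (230 mm diameter, 26 mm high) to the left of the stand. Origin: centre of its underside. Leave alone
- jar_b: second jar, like the first, on the same turntable. Leave alone
Mind the look-alikes: they are no part of the job. Of the things that look like the wedge, the smallest one is meant.

How it is judged:
By the outcome, as a careful person would: the job done as asked, in the order asked, and still so for the second after the job is handed in, with the robot touching nothing.
It also fails if it takes over 72 s, if anything falls off the work surface, if the arm or the gripper's body presses on something with over 40 N, if the wrist force passes 120 N, or if a joint passes its speed limit or range.

## Working session

There is one attempt and no reset: what is moved stays moved. The work goes in short steps, Python scripts to look and compute and a tool call to move; the robot and the scene stay as the last step left them, time stands still between calls to the robot, and variables do not carry over. Pictures are saved under pics/ and viewed, and the job is handed in when it is done.

Besides the shell and the picture viewer there is one more tool, called after ">>>" in YAML: its name, and indented under it one key for each argument. send_rows: Moves the arm, as the interface text tells. Its arguments: {"type":"object","properties":{"plan":{"type":"string"}},"required":["plan"]}

```bash
ls; mkdir -p pics
cat > h.py <<'E'
import numpy as np, cv2
from cell import env, eyes, job_done, boxes_of, regions_of
def K(p):
    h=p["image"].shape[0]; f=h/2/np.tan(np.radians(p["vertical_fov"])/2)
    return f
def proj(p,X):
    X=np.atleast_2d(X).astype(float); E=np.array(p["extrinsics"]); 
    c=(X-E[:3,3])@E[:3,:3]
    u=c[:,0]/-c[:,2]; v=-c[:,1]/-c[:,2]; r2=u*u+v*v; s=1+p["k1"]*r2; f=K(p)
    return np.c_[p["cx"]+f*u*s,p["cy"]+f*v*s]
def back(p,px,z=0):
    px=np.atleast_2d(px).astype(float); f=K(p); E=np.array(p["extrinsics"])
    a=(px-[p["cx"],p["cy"]])/f; b=a.copy()
    for _ in range(30): b=a/(1+p["k1"]*(b**2).sum(1,keepdims=True))
    d=np.c_[b[:,0],-b[:,1],-np.ones(len(b))]@E[:3,:3].T
    t=(z-E[2,3])/d[:,2]
    return E[:3,3]+d*t[:,None]
def save(p,n): cv2.imwrite("pics/"+n+".png",cv2.cvtColor(p["image"],cv2.COLOR_RGB2BGR))
E
python3 - <<'E'
from h import *
print(env.state())
for n in ("side","top","wrist"):
    p=eyes.read_camera(n); save(p,n+"0"); print(n,p["vertical_fov"],p["k1"],np.round(np.array(p["extrinsics"]),3).tolist())
    for t in ("wedge","stand","foot","corner","tip","mortar","pestle","spatula"):
        print(t,[(np.round(b["bbox"]).tolist(),round(b["confidence"],2)) for b in boxes_of(t,p)])
E
```

```text
pics
{'t': 0.0, 'joints': array([ 1.15240139e+00,  4.91558568e-01,  1.55944573e+00, -1.80299624e-05,
        1.09170798e+00, -1.05582657e-01]), 'qvel': array([ 0.00057676,  0.00034658, -0.00071522,  0.00083391,  0.00066951,
        0.00106371]), 'tau': array([-3.64290991e-04, -6.12645006e+01, -2.58192819e+01,  6.93344395e-02,
        4.81501746e-02, -6.55046006e-05]), 'eef_pos': array([192.19073904, 594.41596469, 177.16367336]), 'tcp_rot': array([-3.14047759e+00, -1.02090822e-04,  2.82878863e+00]), 'ft_force': array([ 0.22820135,  0.80313468, -0.16789545]), 'moment': array([-0.03264351, -0.02569779, -0.008933  ]), 'opening': 0.9984067921831603}
side 52.52269319438559 0.00287210459214083 [[0.905, 0.254, -0.342, 172.933], [-0.426, 0.563, -0.709, -776.208], [0.013, 0.787, 0.617, 804.554], [0.0, 0.0, 0.0, 1.0]]
wedge [([291.0, 307.0, 75.0, 42.0], 0.7), ([268.0, 241.0, 40.0, 37.0], 0.55)]
stand []
foot [([202.0, 176.0, 94.0, 54.0], 0.85)]
corner [([201.0, 178.0, 97.0, 56.0], 0.82)]
tip [([273.0, 251.0, 39.0, 29.0], 0.92), ([288.0, 308.0, 78.0, 40.0], 0.65)]
mortar [([224.0, 161.0, 50.0, 4
[... 264 characters left out ...]
20.0], 0.88), ([303.0, 207.0, 18.0, 43.0], 0.73)]
stand [([202.0, 148.0, 78.0, 80.0], 0.74)]
foot [([200.0, 147.0, 79.0, 84.0], 0.97)]
corner [([202.0, 147.0, 76.0, 82.0], 0.65)]
tip [([342.0, 170.0, 40.0, 41.0], 0.82), ([290.0, 180.0, 35.0, 15.0], 0.7), ([301.0, 206.0, 20.0, 43.0], 0.56), ([145.0, 200.0, 17.0, 19.0], 0.47)]
mortar [([215.0, 168.0, 43.0, 45.0], 0.74)]
pestle [([271.0, 120.0, 9.0, 15.0], 0.51)]
spatula [([343.0, 225.0, 55.0, 54.0], 0.77)]
wrist 65.3854850058879 -0.041872662632785114 [[0.307, -0.926, -0.221, 131.291], [0.952, 0.299, 0.072, 614.519], [-0.001, -0.232, 0.973, 385.338], [0.0, 0.0, 0.0, 1.0]]
wedge []
stand []
foot []
corner []
tip []
mortar []
pestle []
spatula []
```

Run:
```python
import cv2
a=cv2.imread("pics/side0.png")[130:370,140:440]; cv2.imwrite("pics/side0c.png",cv2.resize(a,(750,600),interpolation=cv2.INTER_CUBIC))
a=cv2.imread("pics/top0.png")[100:290,150:410]; cv2.imwrite("pics/top0c.png",cv2.resize(a,(780,570),interpolation=cv2.INTER_CUBIC))
```

```text
(no output)
```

View pics/side0c.png

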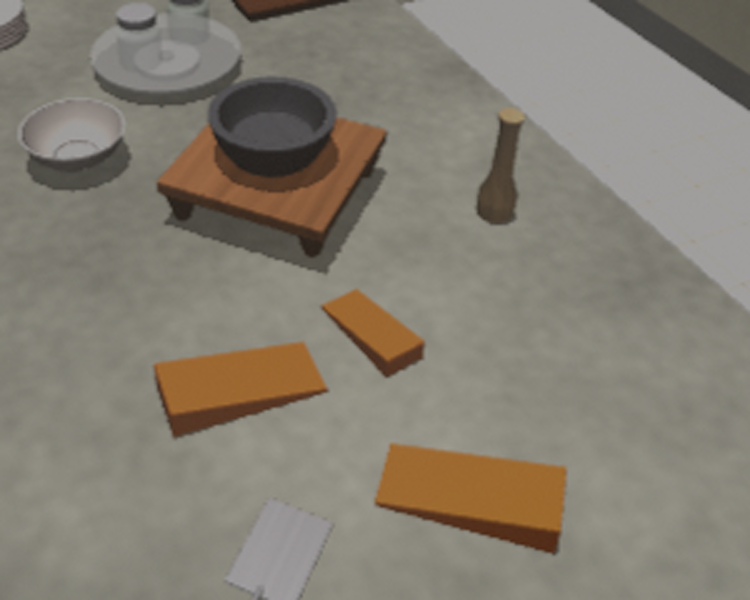

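View pics/top0c.png

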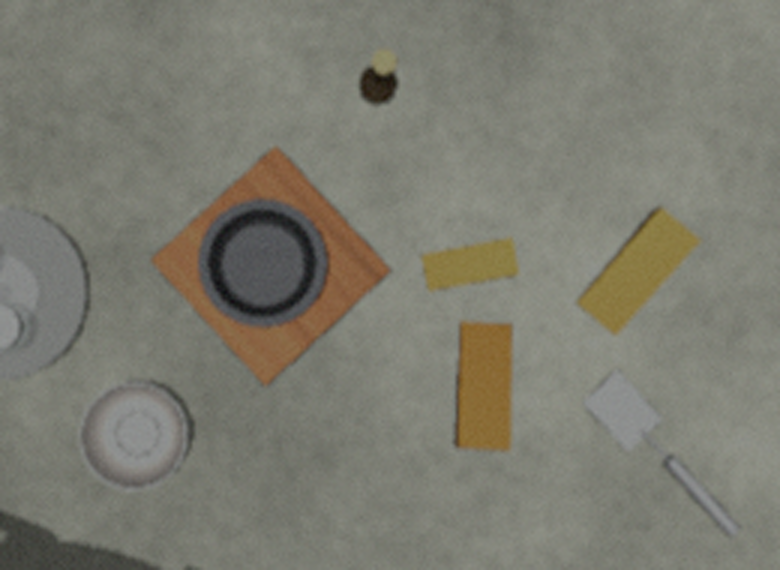

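```bash
cat > fit.py <<'E'
from h import *
from scipy.optimize import minimize
W=np.array([[x,y,z] for y in(-25,25) for x,z in((-60,0),(60,0),(-60,4),(60,26))],float)
S=np.array([[x,y,z] for x in(-110,110) for y in(-110,110) for z in(65,)],float)@np.array([[np.cos(np.pi/4),np.sin(np.pi/4),0],[-np.sin(np.pi/4),np.cos(np.pi/4),0],[0,0,1]])
def pose(P,q): 
    c,s=np.cos(q[2]),np.sin(q[2]); return P@np.array([[c,s,0],[-s,c,0],[0,0,1]])+[q[0],q[1],0]
U=4
def hullmask(p,P,q,shape):
    h=cv2.convexHull(proj(p,pose(P,q)).astype(np.float32))[:,0]
    m=np.zeros((shape[0]*U,shape[1]*U),np.uint8)
    cv2.fillPoly(m,[np.round(((h+.5)*U-.5)*16).astype(np.int32)],255,shift=4)
    return cv2.resize(m,shape[::-1],interpolation=cv2.INTER_AREA)/255.
def cost(q,P,obs): 
    e=0
    for p,m in obs:
        r=hullmask(p,P,q,m.shape); e+=1-np.minimum(r,m).sum()/np.maximum(r,m).sum()
    return e
def fit(P,q0,obs):
    b=None
    for _ in range(3):
        r=minimize(cost,q0,args=(P,obs),method="Nelder-Mead",options=dict(initial_simplex=np.array([q0]+[np.array(q0)+d for d in([6,0,0],[0,6,0],[0,0,.08])]),xatol=.02,fatol=1e-5))
        q0=r.x
    return r.x,r.fun
def orange(p,roi):
    hsv=cv2.cvtColor(p["image"],cv2.COLOR_RGB2HSV); m=((hsv[...,0]>=5)&(hsv[...,0]<=28)&(hsv[...,1]>110)).astype(float)
    k=np.zeros_like(m); l,t,w,h=roi; k[t:t+h,l:l+w]=1; return m*k
E
python3 - <<'E'
from fit import *
T=eyes.read_camera("top"); D=eyes.read_camera("side")
rt=(285,174,45,28); rs=(264,240,52,44)
mt=orange(T,rt); ms=orange(D,rs); print(mt.sum(),ms.sum())
g=back(T,[307,188],10)[0]; print("g",g)
for obs in ([(T,mt)],[(D,ms)],[(T,mt),(D,ms)]):
    print("wedge",[np.round(x,3) for x in fit(W,[g[0],g[1],-1.6],obs)])
c=np.array([[275,148],[390,270],[265,385],[152,260]])/3+[150,100]-.3
B=back(T,c,65); print(B.round(1), B.mean(0))
q=fit(S,[*B.mean(0)[:2],-1.6],[(T,(lambda m:cv2.fillPoly(m,[np.int32(np.round(c))],1))(np.zeros((384,512),np.float32)))]); print("standrough",q)
E
```

```text
330.0 718.0
g [ 564.32895948 -152.37211171   10.        ]
wedge [array([ 563.998, -147.089,   -1.445]), np.float64(0.178)]
wedge [array([ 567.869, -147.239,   -1.431]), np.float64(0.1)]
wedge [array([ 567.069, -147.193,   -1.408]), np.float64(0.292)]
[[718.5 103.5  65. ]
 [557.3 -39.4  65. ]
 [415.1 124.2  65. ]
 [578.5 264.8  65. ]] [567.38813758 113.27646842  65.        ]
standrough (array([567.64028708, 113.17744479,  -1.64890698]), np.float64(0.023051763182286744))
```

```bash
cat > plan.py <<'E'
from h import *
import sys
def plan(pts,n,grip):
    """pts: list of (x,y,z,yaw); n rows each"""
    s=env.state(); p=np.array(s["eef_pos"]); yaw=s["tcp_rot"][2]; out=[]
    for (x,y,z,w),k in zip(pts,n):
        d=np.array([x,y,z])-p; dw=(w-yaw+np.pi)%(2*np.pi)-np.pi
        for i in range(k):
            st=d/k; c,sn=np.cos(yaw),np.sin(yaw)
            out.append(f"{st[0]*c+st[1]*sn:.1f} {st[0]*sn-st[1]*c:.1f} {-st[2]:.1f} {-dw/k:.3f} {grip}"); yaw+=dw/k
        p=np.array([x,y,z],float)
    for i in range(0,len(out),8): print("; ".join(out[i:i+8]))
def st():
    s=env.state(); print("t",round(s["t"],2),"pos",np.round(s["eef_pos"],1),"rot",np.round(s["tcp_rot"],3),"F",np.round(s["ft_force"],2),"op",round(s["opening"],3))
E
python3 -c "
from plan import *
plan([(480,330,185,2.4),(570,-240,185,1.71)],[9,14],28)"
```

```text
-39.5 -18.1 -0.8 0.048 28; -40.3 -16.2 -0.8 0.048 28; -41.0 -14.3 -0.8 0.048 28; -41.6 -12.3 -0.8 0.048 28; -42.2 -10.3 -0.8 0.048 28; -42.6 -8.3 -0.8 0.048 28; -43.0 -6.3 -0.8 0.048 28; -43.2 -4.2 -0.8 0.048 28
-43.4 -2.2 -0.8 0.048 28; -32.2 -25.7 -0.0 0.049 28; -33.5 -24.1 -0.0 0.049 28; -34.6 -22.4 -0.0 0.049 28; -35.7 -20.7 -0.0 0.049 28; -36.6 -18.9 -0.0 0.049 28; -37.5 -17.0 -0.0 0.049 28; -38.3 -15.2 -0.0 0.049 28
-39.0 -13.3 -0.0 0.049 28; -39.6 -11.3 -0.0 0.049 28; -40.1 -9.4 -0.0 0.049 28; -40.6 -7.4 -0.0 0.049 28; -40.9 -5.4 -0.0 0.049 28; -41.1 -3.3 -0.0 0.049 28; -41.2 -1.3 -0.0 0.049 28
```

>>> send_rows:
  plan: "-40 -18 -1 0.048 28; -40 -16 -1 0.048 28; -41 -14 -1 0.048 28; -42 -12 -1 0.048 28; -42 -10 -1 0.048 28; -43 -8 -1 0.048 28; -43 -6 -1 0.048 28; -43 -4 -1 0.048 28"

```text
t: 2.25
eef_pos: [453.7, 354.9, 185.9]
tcp_rot: [3.14, -0.001, 2.439]
ft_force: [1.6, 1.2, 0.1]
opening: 0.383
```

>>> send_rows:
  plan: "-43 -2 -1 0.048 28; -32 -26 0 0.049 28; -34 -24 0 0.049 28; -35 -22 0 0.049 28; -36 -21 0 0.049 28; -37 -19 0 0.049 28; -38 -17 0 0.049 28; -38 -15 0 0.049 28"

```text
t: 3.05
eef_pos: [531.4, 25.8, 186.6]
tcp_rot: [3.137, -0.0, 2.031]
ft_force: [0.7, 0.2, 0.7]
opening: 0.297
```

```bash
python3 -c "
from plan import *
st();plan([(570,-240,185,1.71)],[8],28)"
```

```text
t 3.05 pos [531.4  25.8 186.6] rot [ 3.137 -0.     2.031] F [0.72 0.15 0.7 ] op 0.297
-31.9 -10.4 0.2 0.040 28; -32.3 -9.1 0.2 0.040 28; -32.6 -7.8 0.2 0.040 28; -32.9 -6.5 0.2 0.040 28; -33.2 -5.2 0.2 0.040 28; -33.3 -3.9 0.2 0.040 28; -33.5 -2.5 0.2 0.040 28; -33.5 -1.2 0.2 0.040 28
```

>>> send_rows:
  plan: "-32 -10.5 0 0.04 28; -32 -9 0 0.04 28; -33 -8 0 0.04 28; -33 -6.5 0 0.04 28; -33 -5 0 0.04 28; -33 -4 0 0.04 28; -33 -2.5 0 0.04 28; -33 -1 0 0.04 28"

```text
t: 3.85
eef_pos: [568.2, -252.2, 187.2]
tcp_rot: [3.135, -0.001, 1.694]
ft_force: [0.2, 0.8, 0.1]
opening: 0.296
```

Run:
```python
from fit import *; from plan import st
st()
for n in("wrist","top","side"):
    p=eyes.read_camera(n); save(p,n+"1"); np.save(n+"1.npy",p,allow_pickle=True)
```

```text
t 3.85 pos [ 568.2 -252.2  187.2] rot [ 3.135e+00 -1.000e-03  1.694e+00] F [0.2  0.83 0.11] op 0.296
```

View pics/wrist1.png

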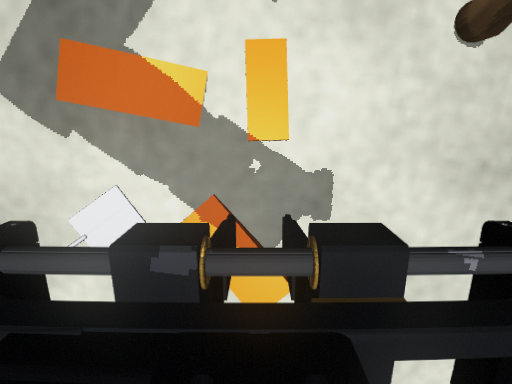

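Run:
```python
from fit import *
P={n:np.load(n+"1.npy",allow_pickle=True).item() for n in("wrist","top","side")}
hs=cv2.cvtColor(P["wrist"]["image"],cv2.COLOR_RGB2HSV)
m=orange(P["wrist"],(235,28,65,125)); print(m.sum())
for q0 in ([567,-147,-1.43],): 
    r=fit(W,q0,[(P["wrist"],m)]); print(r)
def show(n,im): cv2.imwrite(f"pics/{n}.png",im)
q=r[0]
for n,(l,t,w,h) in {"top":(190,130,160,110),"side":(190,150,150,140),"wrist":(200,0,150,160)}.items():
    im=cv2.cvtColor(P[n]["image"],cv2.COLOR_RGB2BGR)[t:t+h,l:l+w]; k=5 if n=="top" else 4
    im=cv2.resize(im,None,fx=k,fy=k,interpolation=cv2.INTER_NEAREST)
    for M,qq in((W,q),(S,[567.6,113.2,-1.649])):
        a=proj(P[n],pose(M,qq)); hh=cv2.convexHull(a.astype(np.float32))[:,0]
        cv2.polylines(im,[np.int32(np.round((hh+.5-[l,t])*k))],True,(255,0,0),1)
    f=proj(P[n],pose(np.array([[125,0,8],[0,125,0],[0,-125,0]]),[567.6,113.2,-1.649]))
    for g in f: cv2.circle(im,tuple(int(v) for v in (g+.5-[l,t])*k),3,(255,255,0),1)
    show("ov_"+n,im)
```

```text
4187.0
(array([ 566.54407782, -148.07479797,   -1.41808183]), np.float64(0.01841683570919128))
```

View pics/ov_top.png

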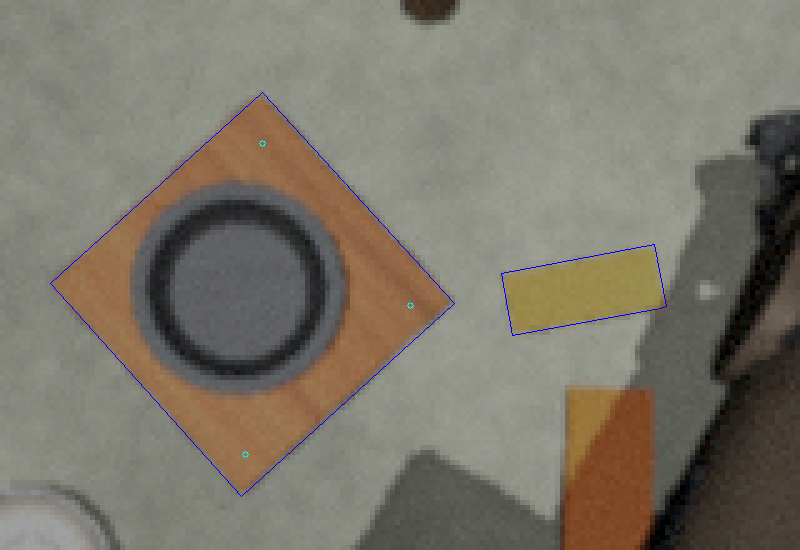

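View pics/ov_side.png

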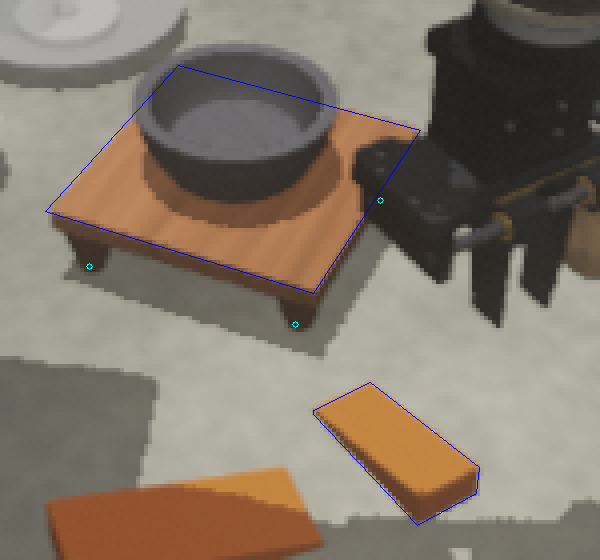

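```bash
python3 -c "
from plan import *
st();plan([(619.1,-151.6,150,3.063)],[11],50)"
```

```text
t 4.0 pos [ 568.  -252.2  186.7] rot [ 3.136e+00 -1.000e-03  1.694e+00] F [ 0.13  0.73 -0.29] op 0.295
8.5 5.7 3.3 -0.124 50; 7.7 6.7 3.3 -0.124 50; 6.8 7.7 3.3 -0.124 50; 5.8 8.4 3.3 -0.124 50; 4.7 9.1 3.3 -0.124 50; 3.6 9.6 3.3 -0.124 50; 2.3 10.0 3.3 -0.124 50; 1.1 10.2 3.3 -0.124 50
-0.2 10.3 3.3 -0.124 50; -1.5 10.2 3.3 -0.124 50; -2.7 9.9 3.3 -0.124 50
```

>>> send_rows:
  plan: "8.5 5.7 3 -0.125 50; 7.7 6.7 3 -0.125 50; 7 7.7 3 -0.125 50; 6 8.4 3 -0.125 50; 4.7 9 3 -0.125 50; 3.6 9.6 3 -0.125 50; 2.3 10 3 -0.125 50; 1 10 3 -0.125 50"

```text
t: 4.8
eef_pos: [603.0, -167.8, 163.2]
tcp_rot: [3.136, 0.003, 2.74]
ft_force: [-0.7, 0.8, 0.2]
opening: 0.527
```

>>> send_rows:
  plan: "0 10 3 -0.125 50; -1.5 10 3 -0.125 50; -2.7 10 3 -0.125 50; 0 0 0 0 50"

```text
t: 5.2
eef_pos: [614.6, -132.3, 154.3]
tcp_rot: [3.137, 0.004, 3.141]
ft_force: [-0.6, -0.3, -0.1]
opening: 0.523
```

```bash
python3 -c "
from plan import *
st();plan([(619.1,-151.6,20,3.063)],[6],50)
p=eyes.read_camera('wrist'); save(p,'wrist2')"
```

```text
t 5.2 pos [ 614.6 -132.3  154.3] rot [3.137 0.004 3.141] F [-0.57 -0.26 -0.07] op 0.523
-0.7 -3.2 22.4 0.013 50; -0.8 -3.2 22.4 0.013 50; -0.8 -3.2 22.4 0.013 50; -0.9 -3.2 22.4 0.013 50; -0.9 -3.2 22.4 0.013 50; -1.0 -3.2 22.4 0.013 50
```

View pics/wrist2.png

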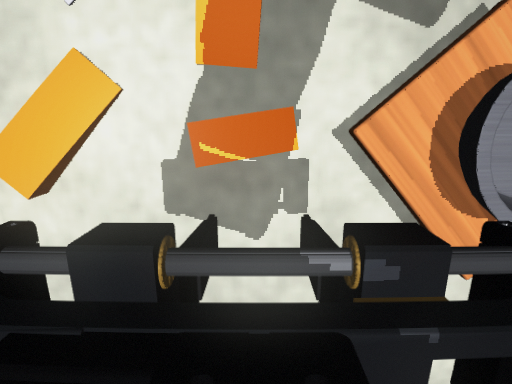

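>>> send_rows:
  plan: "-1 -3.2 22 0.013 50; -1 -3.2 22 0.013 50; -1 -3.2 22 0.013 50; -1 -3.2 22 0.013 50; -1 -3.2 22 0.013 50; -1 -3.2 22 0.013 50; 0 0 0 0 50"

```text
t: 5.95
eef_pos: [620.1, -152.3, 21.6]
tcp_rot: [3.138, 0.008, 3.03]
ft_force: [0.8, -0.2, 0.2]
opening: 0.524
```

```bash
python3 -c "
from plan import *
st();plan([(619.1,-151.6,5,3.063)],[4],50)"
```

```text
t 5.95 pos [ 620.1 -152.3   21.6] rot [3.138 0.008 3.03 ] F [ 0.79 -0.19  0.23] op 0.524
0.3 0.1 4.1 -0.008 50; 0.3 0.1 4.1 -0.008 50; 0.3 0.1 4.1 -0.008 50; 0.3 0.2 4.1 -0.008 50
```

>>> send_rows:
  plan: "0.3 0 4 -0.008 50; 0.3 0 4 -0.008 50; 0.3 0 4 -0.008 50; 0.3 0 4 -0.008 50; 0 0 0 0 50"

```text
t: 6.45
eef_pos: [620.1, -152.3, 8.4]
tcp_rot: [3.139, 0.013, 3.061]
ft_force: [0.5, 0.2, -0.2]
opening: 0.525
```

```bash
python3 -c "
from plan import *
st();plan([(582.2,-148.7,4.5,3.063)],[12],50)
p=eyes.read_camera('wrist'); save(p,'wrist3')"
```

```text
t 6.45 pos [ 620.1 -152.3    8.4] rot [3.139 0.013 3.061] F [ 0.48  0.18 -0.19] op 0.525
3.2 0.0 0.3 -0.000 50; 3.2 0.0 0.3 -0.000 50; 3.2 0.0 0.3 -0.000 50; 3.2 0.0 0.3 -0.000 50; 3.2 0.1 0.3 -0.000 50; 3.2 0.1 0.3 -0.000 50; 3.2 0.1 0.3 -0.000 50; 3.2 0.1 0.3 -0.000 50
3.2 0.1 0.3 -0.000 50; 3.2 0.1 0.3 -0.000 50; 3.2 0.1 0.3 -0.000 50; 3.2 0.1 0.3 -0.000 50
```

View pics/wrist3.png

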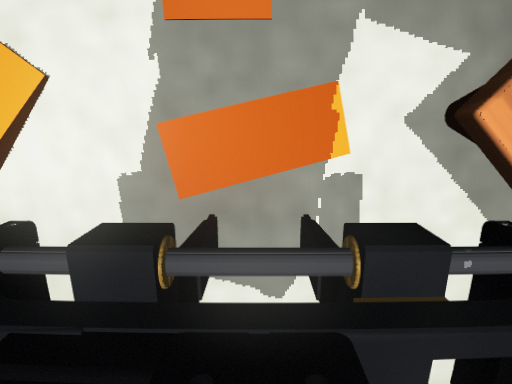

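>>> send_rows:
  plan: "0 0 2 0 50; 0 0 2 0 50; 4 0 0 0 50; 4 0 0 0 50; 4 0 0 0 50; 4 0 0 0 50; 4 0 0 0 50; 4 0 0 0 50"

```text
t: 7.3
eef_pos: [594.8, -150.3, 4.6]
tcp_rot: [3.139, 0.014, 3.061]
ft_force: [0.0, 0.1, -0.1]
opening: 0.524
```

```bash
python3 -c "
from plan import *
st();plan([(582.2,-148.7,4.5,3.063)],[6],50)
p=eyes.read_camera('wrist'); save(p,'wrist4')"
```

```text
t 7.3 pos [ 594.8 -150.3    4.6] rot [3.139 0.014 3.061] F [ 0.04  0.07 -0.07] op 0.524
2.1 0.1 0.0 -0.000 50; 2.1 0.1 0.0 -0.000 50; 2.1 0.1 0.0 -0.000 50; 2.1 0.1 0.0 -0.000 50; 2.1 0.1 0.0 -0.000 50; 2.1 0.1 0.0 -0.000 50
```

View pics/wrist4.png

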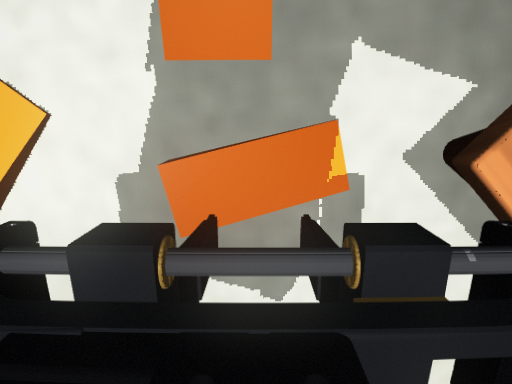

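>>> send_rows:
  plan: "3 0 0 0 50; 3 0 0 0 50; 3 0 0 0 50; 3 0 0 0 50"

```text
t: 7.75
eef_pos: [581.4, -149.2, 4.5]
tcp_rot: [3.139, 0.014, 3.061]
ft_force: [0.2, 0.1, -0.4]
opening: 0.53
```

Run:
```python
from fit import *; from plan import st
st(); p=eyes.read_camera('wrist'); save(p,'wrist5')
m=orange(p,(140,100,240,112)); print(m.sum())
```

```text
t 7.75 pos [ 581.4 -149.2    4.5] rot [3.139 0.014 3.061] F [ 0.17  0.13 -0.45] op 0.53
9529.0
```

View pics/wrist5.png

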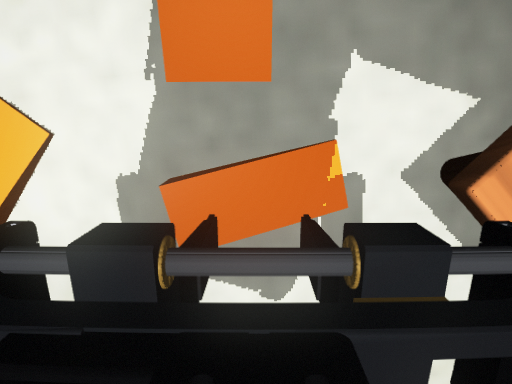

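Run:
```python
from fit import *; from plan import st
P={n:eyes.read_camera(n) for n in("side","wrist")}
q=[566.54,-148.07,-1.418]; s=env.state(); e=s["eef_pos"]
for n,(l,t,w,h) in {"side":(190,150,190,145),"wrist":(120,100,260,180)}.items():
    k=4 if n=="side" else 3
    im=cv2.resize(cv2.cvtColor(P[n]["image"],cv2.COLOR_RGB2BGR)[t:t+h,l:l+w],None,fx=k,fy=k,interpolation=cv2.INTER_NEAREST)
    hh=cv2.convexHull(proj(P[n],pose(W,q)).astype(np.float32))[:,0]
    cv2.polylines(im,[np.int32(np.round((hh+.5-[l,t])*k))],True,(255,0,0),1)
    for dy in(-25,25):
      for dx in(-10,10):
        g=proj(P[n],e+np.array([dx,dy,0]))[0]; cv2.circle(im,tuple(int(v) for v in (g+.5-[l,t])*k),3,(0,255,0),1)
    cv2.imwrite(f"pics/ov2_{n}.png",im)
```

```text
(no output)
```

View pics/ov2_side.png

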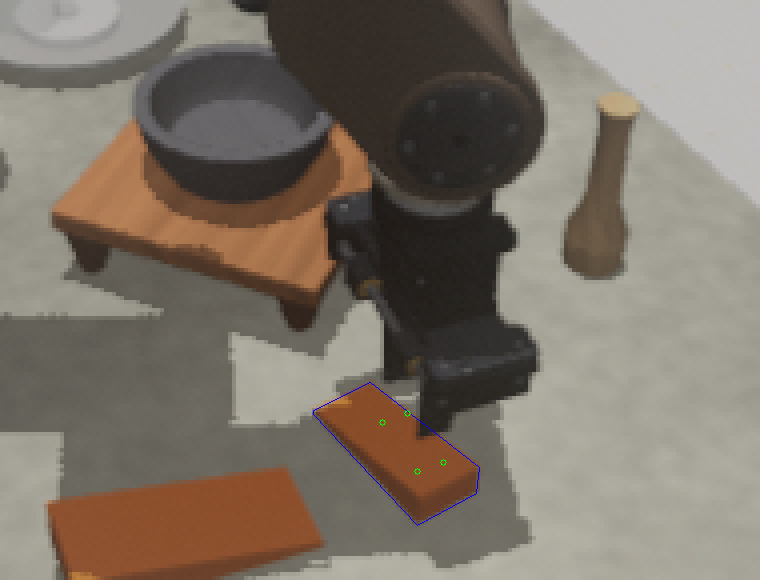

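View pics/ov2_wrist.png

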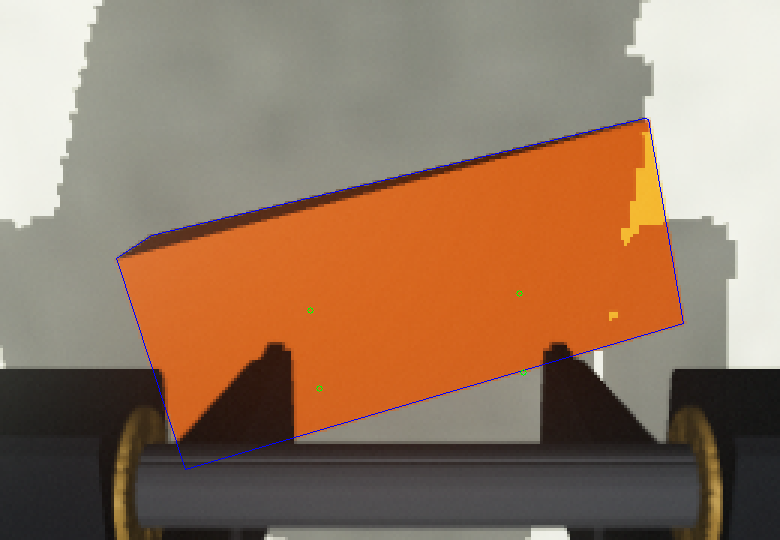

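Run:
```python
from h import *; from plan import st
st()
S=eyes.read_camera("side");Wc=eyes.read_camera("wrist")
for a,b in (((430,437),(280,345)),((397,380),(556,345))):
    pa=np.array(a)/4+[190,150]-.5; pb=np.array(b)/3+[120,100]-.5
    best=min(((np.linalg.norm(back(S,pa,z)[0]-back(Wc,pb,z)[0]),z) for z in np.arange(-20,80,1.)))
    z=best[1]; print(best, back(S,pa,z)[0], back(Wc,pb,z)[0])
```

```text
t 7.9 pos [ 581.6 -149.2    4.6] rot [3.139 0.014 3.061] F [-0.46  1.03  0.79] op 0.524
(np.float64(7.55477083105307), np.float64(40.0)) [ 576.39355446 -177.65355962   40.        ] [ 568.98874301 -176.15578468   40.        ]
(np.float64(8.422003725069676), np.float64(42.0)) [ 580.88246717 -123.47874733   42.        ] [ 572.76689536 -121.22760519   42.        ]
```

>>> send_rows:
  plan: "-10 0 -1 0 50; -10 0 -1 0 50; -10 0 -1 0 50; -10 0 -1 0 50; 0 0 0 0 50"

```text
t: 8.5
eef_pos: [626.5, -153.0, 9.7]
tcp_rot: [3.14, 0.016, 3.061]
ft_force: [-0.9, 0.0, -0.6]
opening: 0.527
```

Run:
```python
from h import *; from plan import st
st()
for n in ("side","wrist"):
    p=eyes.read_camera(n); e=env.state()["eef_pos"]
    l,t,w,h=((250,180,120,100) if n=="side" else (150,140,200,150)); k=6 if n=="side" else 4
    im=cv2.resize(cv2.cvtColor(p["image"],cv2.COLOR_RGB2BGR)[t:t+h,l:l+w],None,fx=k,fy=k,interpolation=cv2.INTER_CUBIC)
    for z,c in ((e[2],(0,255,0)),(20,(0,255,255)),(40,(255,255,0))):
      for dy in(-37,-25,25,37):
        for dx in(-10,10):
          g=proj(p,[e[0]+dx,e[1]+dy,z])[0]; cv2.circle(im,tuple(int(v) for v in (g+.5-[l,t])*k),3,c,1)
    cv2.imwrite(f"pics/ov3_{n}.png",im)
```

```text
t 8.5 pos [ 626.5 -153.     9.7] rot [3.14  0.016 3.061] F [-0.91  0.01 -0.64] op 0.527
```

View pics/ov3_side.png

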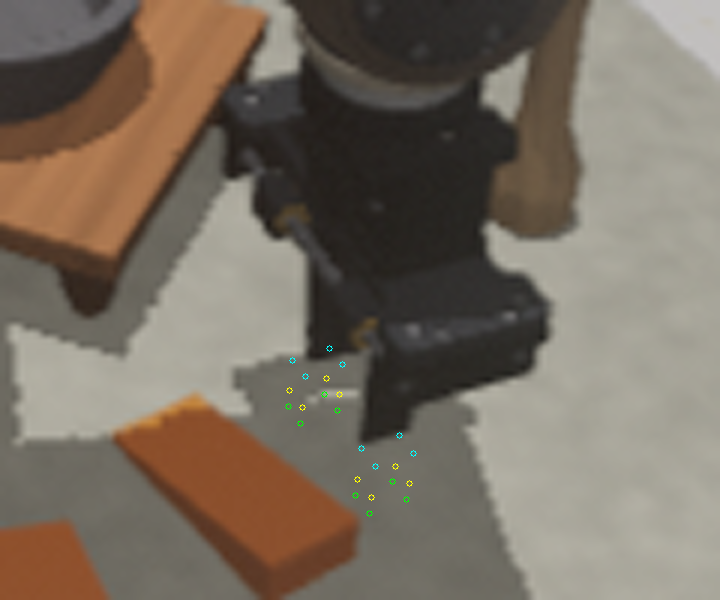

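View pics/ov3_wrist.png

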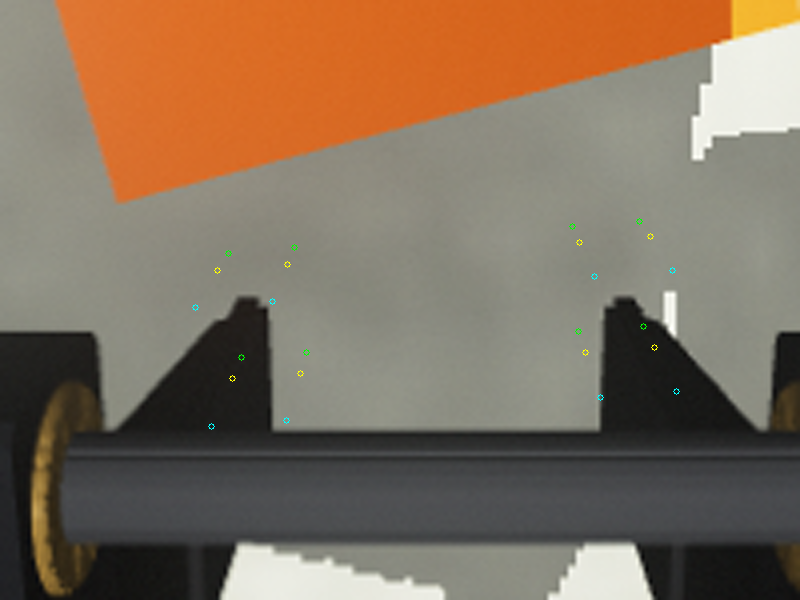

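>>> send_rows:
  plan: "0 0 2 0 50; 0 0 2 0 50; 0 0 2 0 50; 0 0 1 0 50; 0 0 1 0 50; 0 0 0 0 50"

```text
t: 9.2
eef_pos: [623.7, -152.5, 0.3]
tcp_rot: [3.139, 0.012, 3.061]
ft_force: [-0.3, 0.7, -0.7]
opening: 0.527
```

>>> send_rows:
  plan: "0 0 1 0 50; 0 0 0 0 50"

```text
t: 9.4
eef_pos: [623.7, -152.5, -0.7]
tcp_rot: [3.139, 0.012, 3.061]
ft_force: [0.8, 0.4, 0.4]
opening: 0.524
```

>>> send_rows:
  plan: "0 0 1 0 50; 0 0 0 0 50"

```text
t: 9.6
eef_pos: [623.7, -152.5, -1.7]
tcp_rot: [3.139, 0.012, 3.061]
ft_force: [-0.6, 0.7, -0.1]
opening: 0.527
```

>>> send_rows:
  plan: "0 0 1 0 50; 0 0 0 0 50"

```text
t: 9.8
eef_pos: [623.8, -152.6, -2.8]
tcp_rot: [3.139, 0.013, 3.061]
ft_force: [0.8, 0.5, 0.7]
opening: 0.527
```

>>> send_rows:
  plan: "0 0 3 0 50; 0 0 3 0 50; 0 0 3 0 50; 0 0 3 0 50; 0 0 3 0 50; 0 0 3 0 50; 0 0 0 0 50"

```text
t: 10.5
eef_pos: [623.9, -152.4, -22.8]
tcp_rot: [3.139, 0.012, 3.061]
ft_force: [-0.0, -0.0, -0.2]
opening: 0.525
```

```bash
cat > tipov.py <<'E'
from h import *; from plan import st
import sys
st(); off=float(sys.argv[1])
for n in ("side","wrist"):
    p=eyes.read_camera(n); e=env.state()["eef_pos"]; z=e[2]+off
    l,t,w,h=((250,180,120,100) if n=="side" else (150,140,200,150)); k=6 if n=="side" else 4
    im=cv2.resize(cv2.cvtColor(p["image"],cv2.COLOR_RGB2BGR)[t:t+h,l:l+w],None,fx=k,fy=k,interpolation=cv2.INTER_CUBIC)
    for dy in(-37,-25,25,37):
        for dx in(-10,10):
          g=proj(p,[e[0]+dx,e[1]+dy,z])[0]; cv2.circle(im,tuple(int(v) for v in (g+.5-[l,t])*k),3,(0,255,0),1)
    cv2.imwrite(f"pics/tip_{n}_{sys.argv[2]}.png",im)
E
python3 tipov.py 38 a
```

```text
t 10.5 pos [ 623.9 -152.4  -22.8] rot [3.139 0.012 3.061] F [-0.02 -0.02 -0.19] op 0.525
```

View pics/tip_side_a.png

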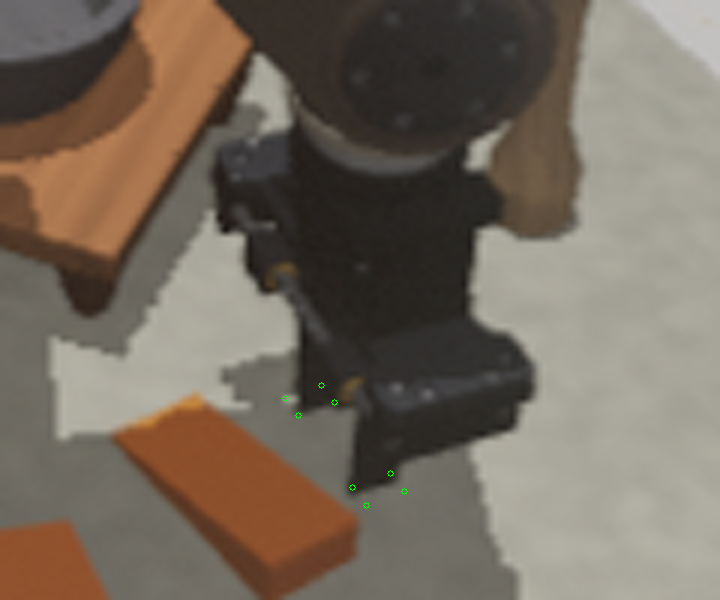

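View pics/tip_wrist_a.png

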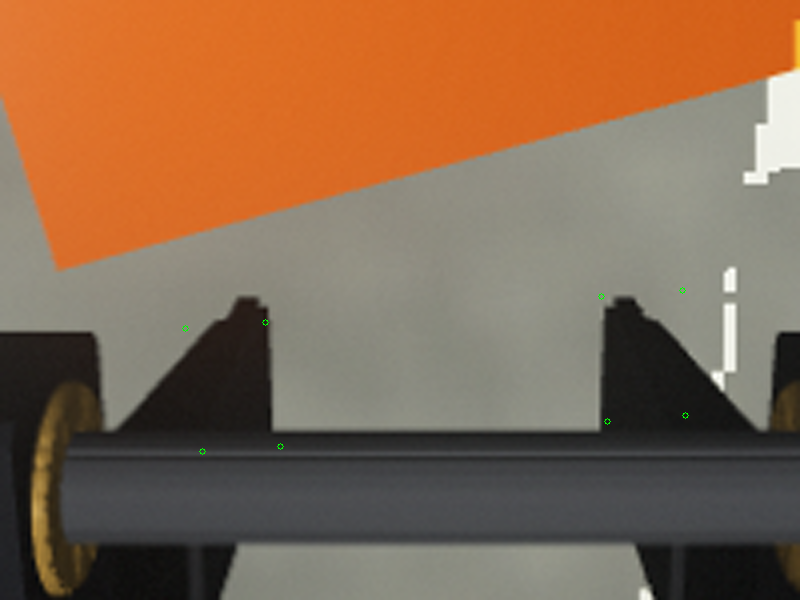

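>>> send_rows:
  plan: "0 0 3 0 50; 0 0 3 0 50; 0 0 2 0 50; 0 0 0 0 50"

```text
t: 11.0
eef_pos: [624.3, -152.6, -30.7]
tcp_rot: [3.139, 0.013, 3.061]
ft_force: [-0.0, -0.1, 0.0]
opening: 0.528
```

```bash
python3 tipov.py 38 b; python3 -c "
from h import *
s=env.state(); print(s['tau'],s['joints'])"
```

```text
t 11.0 pos [ 624.3 -152.6  -30.7] rot [3.139 0.013 3.061] F [-0.05 -0.05  0.02] op 0.528
[-3.14811994e-03 -6.88793921e+01 -1.71913183e+01 -2.45098548e-02
  1.91354676e-02 -3.54973408e-04] [-0.3451764   0.76177639  1.68372442  0.00929723  0.68380001 -1.84219092]
```

View pics/tip_side_b.png

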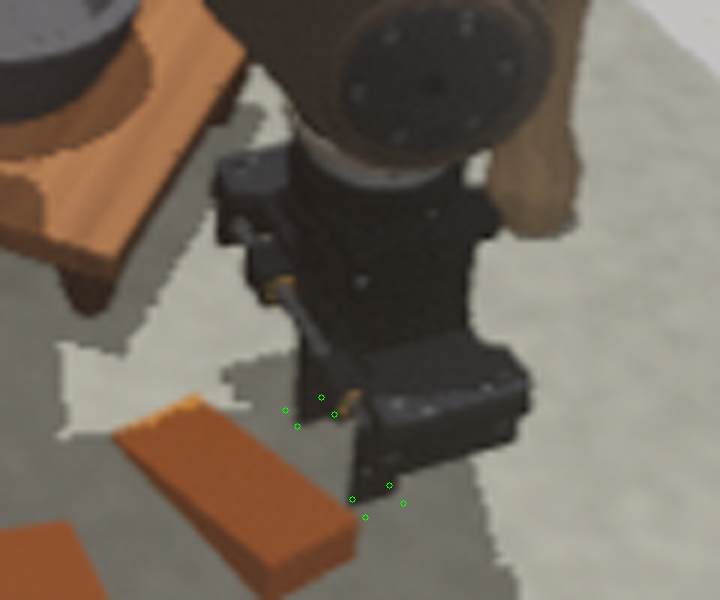

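>>> send_rows:
  plan: "0 0 1 0 50; 0 0 1 0 50; 0 0 1 0 50; 0 0 0 0 50"

```text
t: 11.5
eef_pos: [624.6, -152.6, -33.4]
tcp_rot: [3.139, 0.014, 3.061]
ft_force: [-0.5, 0.5, -0.6]
opening: 0.529
```

>>> send_rows:
  plan: "0 0 1 0 50; 0 0 0 0 50"

```text
t: 11.7
eef_pos: [624.7, -152.6, -34.5]
tcp_rot: [3.139, 0.014, 3.061]
ft_force: [0.2, -1.2, -0.6]
opening: 0.53
```

>>> send_rows:
  plan: "0 0 1 0 50; 0 0 0 0 50"

```text
t: 11.9
eef_pos: [624.7, -152.6, -35.6]
tcp_rot: [3.139, 0.014, 3.061]
ft_force: [1.1, 0.4, -0.4]
opening: 0.522
```

>>> send_rows:
  plan: "4 0 0 0 50; 4 0 0 0 50; 4 0 0 0 50; 4 0 0 0 50; 4 0 0 0 50; 4 0 0 0 50; 0 0 0 0 50"

```text
t: 12.6
eef_pos: [598.4, -150.6, -35.8]
tcp_rot: [3.139, 0.014, 3.061]
ft_force: [0.8, -1.0, -0.7]
opening: 0.527
```

```bash
python3 tipov.py 38 c
```

```text
t 12.6 pos [ 598.4 -150.6  -35.8] rot [3.139 0.014 3.061] F [ 0.75 -1.05 -0.69] op 0.527
```

View pics/tip_wrist_c.png

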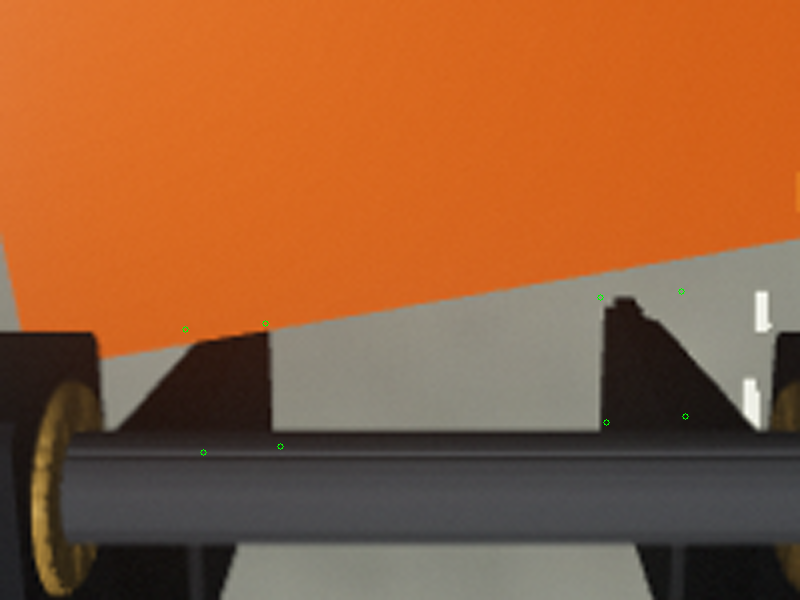

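>>> send_rows:
  plan: "3 0 0 0 50; 3 0 0 0 50; 3 0 0 0 50; 3 0 0 0 50; 0 0 0 0 50"

```text
t: 13.2
eef_pos: [586.6, -149.8, -35.8]
tcp_rot: [3.14, 0.016, 3.061]
ft_force: [-0.1, 0.6, -0.1]
opening: 0.531
```

Run:
```python
from fit import *; from plan import st
st(); P={n:eyes.read_camera(n) for n in("side","wrist")}; save(P["wrist"],"wrist6"); save(P["side"],"side6")
```

```text
t 13.2 pos [ 586.6 -149.8  -35.8] rot [3.14  0.016 3.061] F [-0.15  0.59 -0.08] op 0.531
```

View pics/wrist6.png

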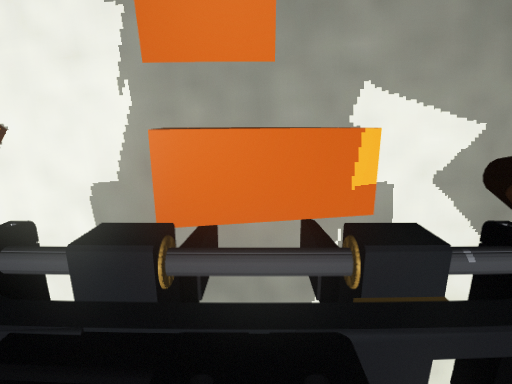

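```bash
cat > wf.py <<'E'
from fit import *; from plan import st
import sys
C=np.array([567.6,113.2]); yw=-1.649; a=np.array([np.cos(yw),np.sin(yw)]); n=np.array([-a[1],a[0]])
n=n if n[0]>0 else -n
def rep(q):
    r=q[:2]-C; print("wedge",np.round(q,3),"s",round(r@a,1),"lat",round(r@n,1),"dyaw",round(q[2]-yw,3),"tip s",round(r@a-60*np.cos(q[2]-yw),1))
if __name__=="__main__":
    st(); p=eyes.read_camera("wrist"); save(p,sys.argv[1])
    roi=tuple(int(v) for v in sys.argv[2].split(","))
    m=orange(p,roi); q0=[float(v) for v in sys.argv[3].split(",")]
    q,f=fit(W,q0,[(p,m)]); print(f,m.sum()); rep(q)
E
python3 wf.py w7 140,115,255,112 560,-150,-1.62
```

```text
t 13.3 pos [ 586.9 -149.8  -35.8] rot [3.14  0.016 3.061] F [-0.48  0.34 -0.03] op 0.525
0.01929600598273662 21422.0
wedge [ 550.499 -140.011   -1.649] s 253.8 lat 2.7 dyaw 0.0 tip s 193.8
```

>>> send_rows:
  plan: "1.5 0 0 0 50; 1.5 0 0 0 50; 0 0 0 0 50"

```text
t: 13.65
eef_pos: [584.2, -149.6, -35.8]
tcp_rot: [3.14, 0.016, 3.061]
ft_force: [-0.9, -0.2, -0.3]
opening: 0.525
```

```bash
python3 wf.py w8 140,115,255,112 550,-140,-1.64
python3 - <<'E'
from fit import *
p=eyes.read_camera("wrist"); hs=cv2.cvtColor(p["image"],cv2.COLOR_RGB2HSV)
# stand edges visible? brown corner at right
im=p["image"]; save(p,"w8b")
E
```

```text
t 13.65 pos [ 584.2 -149.6  -35.8] rot [3.14  0.016 3.061] F [-0.89 -0.19 -0.32] op 0.525
0.017601482507342392 21377.0
wedge [ 548.103 -139.676   -1.656] s 253.6 lat 0.3 dyaw -0.007 tip s 193.6
```

>>> send_rows:
  plan: "-8 0 -2 0 50; -8 0 -15 0 40; -2 0 -20 0 28; 0 0 -20 0 28; 0 0 -15 0 28; 0 0 0 0 28"

```text
t: 14.35
eef_pos: [603.9, -151.2, 39.0]
tcp_rot: [3.14, 0.015, 3.061]
ft_force: [0.2, 0.1, 0.2]
opening: 0.295
```

```bash
python3 -c "
from plan import *
st();plan([(541.3,-222,35,1.492)],[12],28)"
```

```text
t 14.35 pos [ 603.9 -151.2   39. ] rot [3.14  0.015 3.061] F [0.22 0.07 0.23] op 0.295
4.7 -6.3 0.3 0.131 28; 3.9 -6.9 0.3 0.131 28; 2.9 -7.3 0.3 0.131 28; 2.0 -7.6 0.3 0.131 28; 0.9 -7.8 0.3 0.131 28; -0.1 -7.9 0.3 0.131 28; -1.1 -7.8 0.3 0.131 28; -2.1 -7.6 0.3 0.131 28
-3.1 -7.2 0.3 0.131 28; -4.0 -6.8 0.3 0.131 28; -4.9 -6.2 0.3 0.131 28; -5.6 -5.5 0.3 0.131 28
```

>>> send_rows:
  plan: "5 -6 0 0.13 28; 4 -7 0 0.13 28; 3 -7.3 0 0.13 28; 2 -7.6 0 0.13 28; 1 -7.8 0 0.13 28; 0 -7.9 0 0.13 28; -1 -7.8 0 0.13 28; -2 -7.6 0 0.13 28"

```text
t: 15.15
eef_pos: [560.5, -197.8, 33.0]
tcp_rot: [3.13, 0.002, 1.983]
ft_force: [-0.7, 0.3, -0.6]
opening: 0.294
```

>>> send_rows:
  plan: "-3 -7.2 0 0.13 28; -4 -6.8 0 0.13 28; -5 -6.2 0 0.1 28; 0 0 0 0 28"

```text
t: 15.55
eef_pos: [543.1, -215.8, 29.5]
tcp_rot: [3.133, -0.004, 1.604]
ft_force: [0.8, 0.7, 0.8]
opening: 0.298
```

```bash
python3 -c "
from plan import *
st();plan([(541.3,-222,-10,1.492)],[5],28)"; python3 wf.py w9 200,20,120,210 548,-139.7,-1.656
```

```text
t 15.55 pos [ 543.1 -215.8   29.5] rot [ 3.133 -0.004  1.604] F [0.79 0.69 0.84] op 0.298
-1.2 -0.4 7.9 0.022 28; -1.2 -0.4 7.9 0.022 28; -1.2 -0.4 7.9 0.022 28; -1.3 -0.3 7.9 0.022 28; -1.3 -0.3 7.9 0.022 28
t 15.55 pos [ 543.1 -215.8   29.5] rot [ 3.133 -0.004  1.604] F [0.79 0.69 0.84] op 0.298
0.01311824923820748 11860.0
wedge [ 547.876 -139.755   -1.655] s 253.7 lat 0.1 dyaw -0.006 tip s 193.7
```

View pics/w9.png

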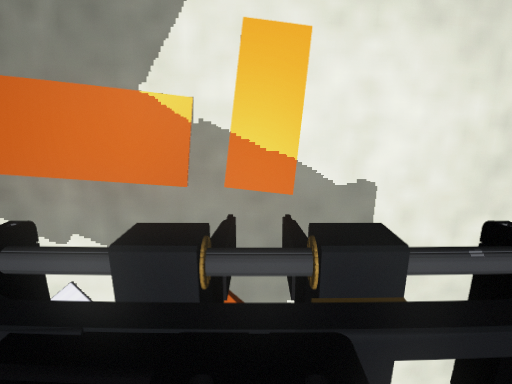

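>>> send_rows:
  plan: "-3 -0.4 8 0.028 28; -2 -0.4 8 0.028 28; -1.5 -0.4 8 0.028 28; -1 -0.4 8 0.028 28; 0 0 8 0 28; 0 0 8 0 28; 0 0 8 0 28; 0 0 0 0 28"

```text
t: 16.4
eef_pos: [542.6, -222.1, -33.5]
tcp_rot: [3.136, -0.006, 1.494]
ft_force: [-0.3, -0.1, 0.1]
opening: 0.298
```

```bash
python3 -c "
from plan import *
st();plan([(541.3,-222,-34,1.492)],[5],28)"; python3 wf.py w10 200,20,120,200 548,-139.7,-1.656
```

```text
t 16.4 pos [ 542.6 -222.1  -33.5] rot [ 3.136 -0.006  1.494] F [-0.32 -0.07  0.13] op 0.298
-0.0 -0.3 0.1 0.000 28; -0.0 -0.3 0.1 0.000 28; -0.0 -0.3 0.1 0.000 28; -0.0 -0.3 0.1 0.000 28; -0.0 -0.3 0.1 0.000 28
t 16.4 pos [ 542.6 -222.1  -33.5] rot [ 3.136 -0.006  1.494] F [-0.32 -0.07  0.13] op 0.298
0.10438494433100909 18378.0
wedge [ 547.819 -139.619   -1.649] s 253.6 lat 0.0 dyaw -0.0 tip s 193.6
```

View pics/w10.png

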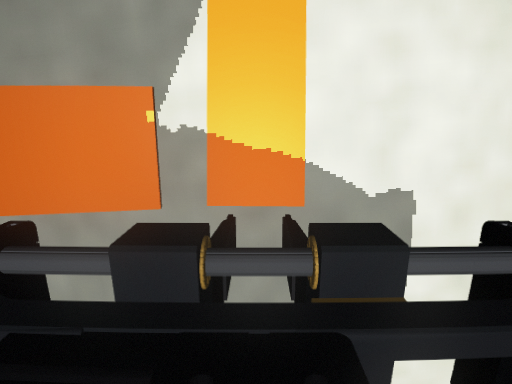

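>>> send_rows:
  plan: "5 -0.1 0 0 28; 5 -0.1 0 0 28; 5 0 0 0 28; 5 0 0 0 28; 5 0 0 0 28; 5 0 0 0 28; 5 0 0 0 28; 5 0 0 0 28"

```text
t: 17.25
eef_pos: [546.7, -179.2, -31.1]
tcp_rot: [3.133, -0.005, 1.495]
ft_force: [0.5, -0.8, -0.5]
opening: 0.294
```

```bash
python3 wf.py w11 190,0,130,216 546,-105,-1.65;python3 -c "
from plan import *
p=eyes.read_camera('side');save(p,'s11')"
```

```text
t 17.25 pos [ 546.7 -179.2  -31.1] rot [ 3.133 -0.005  1.495] F [ 0.49 -0.75 -0.45] op 0.294
0.004609757483634125 20710.0
wedge [ 550.759 -102.655   -1.648] s 216.5 lat 0.1 dyaw 0.001 tip s 156.5
```

View pics/w11.png

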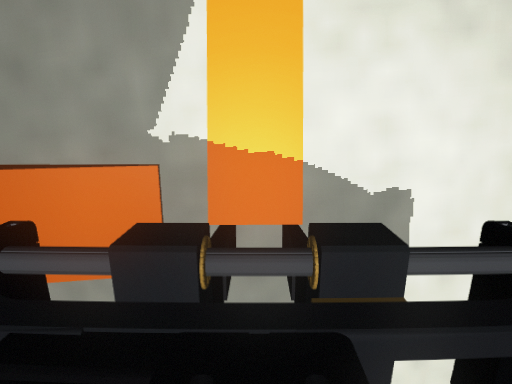

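View pics/s11.png

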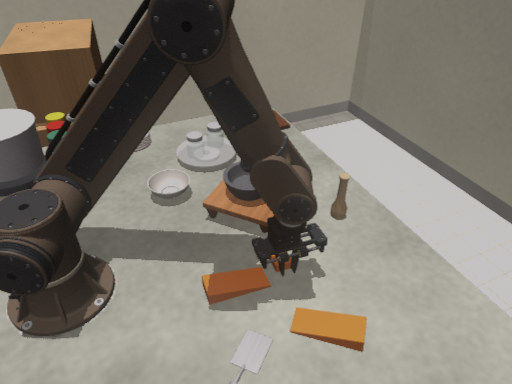

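>>> send_rows:
  plan: "5 0 0.6 0 28; 5 0 0.6 0 28; 5 0 0.6 0 28; 4 0 0.6 0 28; 3 0 0 0 28; 3 0 0 0 28; 0 0 0 0 28"

```text
t: 18.05
eef_pos: [549.0, -152.3, -33.5]
tcp_rot: [3.132, -0.004, 1.495]
ft_force: [-0.0, -0.1, -0.2]
opening: 0.298
```

>>> send_rows:
  plan: "3 0 0 0 28; 0 0 0 0 28"

```text
t: 18.25
eef_pos: [549.2, -149.1, -33.5]
tcp_rot: [3.132, -0.004, 1.495]
ft_force: [-0.5, 0.1, 0.3]
opening: 0.297
```

>>> send_rows:
  plan: "3 0 0 0 28; 0 0 0 0 28"

```text
t: 18.45
eef_pos: [549.4, -145.8, -33.6]
tcp_rot: [3.132, -0.004, 1.495]
ft_force: [-0.0, 0.0, 0.4]
opening: 0.294
```

```bash
python3 wf.py w12 190,0,130,216 552,-72,-1.65
```

```text
t 18.45 pos [ 549.4 -145.8  -33.6] rot [ 3.132 -0.004  1.495] F [-0.04  0.03  0.38] op 0.294
0.006061584540955511 21049.0
wedge [553.457 -68.514  -1.647] s 182.3 lat 0.1 dyaw 0.002 tip s 122.3
```

View pics/w12.png

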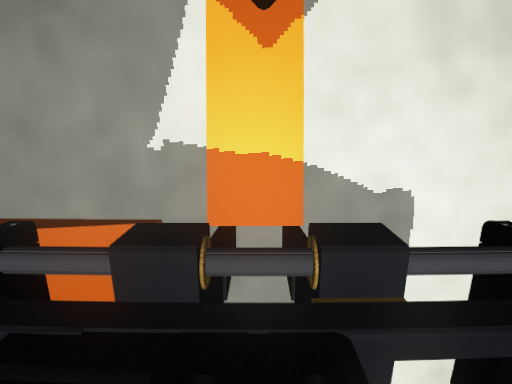

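>>> send_rows:
  plan: "2 0 0 0 28; 2 0 0 0 28"

```text
t: 18.7
eef_pos: [549.7, -142.0, -33.6]
tcp_rot: [3.132, -0.004, 1.495]
ft_force: [-0.2, 0.1, 0.1]
opening: 0.292
```

>>> send_rows:
  plan: "2 0 0 0 28; 2 0 0 0 28"

```text
t: 18.9
eef_pos: [550.0, -137.8, -33.6]
tcp_rot: [3.132, -0.004, 1.494]
ft_force: [-0.1, -1.1, -0.4]
opening: 0.292
```

>>> send_rows:
  plan: "2 0 0 0 28; 2 0 0 0 28"

```text
t: 19.1
eef_pos: [550.3, -133.4, -33.6]
tcp_rot: [3.132, -0.004, 1.495]
ft_force: [0.2, -3.3, -1.5]
opening: 0.287
```

>>> send_rows:
  plan: "1.5 0 0 0 28"

```text
t: 19.2
eef_pos: [550.6, -132.1, -33.5]
tcp_rot: [3.132, -0.004, 1.495]
ft_force: [-0.5, -7.8, -0.4]
opening: 0.292
```

```bash
python3 -c "
from plan import *
st()
for _ in range(3): eyes.read_camera('wrist'); st()"; python3 wf.py w13 190,0,130,216 552,-55,-1.65
```

```text
t 19.2 pos [ 550.6 -132.1  -33.5] rot [ 3.132 -0.004  1.495] F [-0.5  -7.82 -0.36] op 0.292
t 19.25 pos [ 550.6 -132.   -33.5] rot [ 3.132 -0.004  1.495] F [-1.17 -3.93 -0.66] op 0.296
t 19.3 pos [ 550.6 -132.   -33.5] rot [ 3.132 -0.004  1.495] F [-0.01 -3.83 -0.21] op 0.299
t 19.35 pos [ 550.6 -132.   -33.5] rot [ 3.132 -0.004  1.495] F [ 0.24 -2.85 -0.83] op 0.295
t 19.35 pos [ 550.6 -132.   -33.5] rot [ 3.132 -0.004  1.495] F [ 0.24 -2.85 -0.83] op 0.295
0.00835595201289252 21054.0
wedge [554.46  -54.646  -1.649] s 168.4 lat 0.0 dyaw -0.0 tip s 108.4
```

View pics/w13.png

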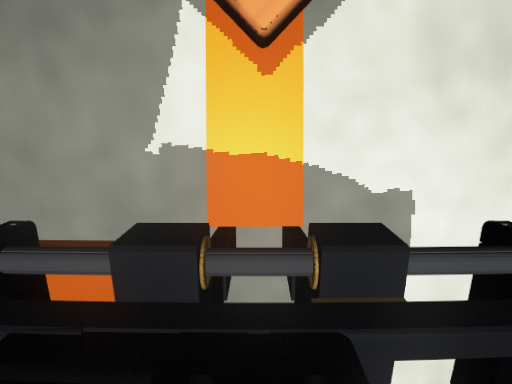

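>>> send_rows:
  plan: "-3 0 0 0 28; -8 0 0 0 28; -8 0 -10 0 20; -4 0 -30 0 0; 0 0 -30 0 0; 0 0 -30 0 0; 0 0 -25 0 0; 0 0 0 0 0"

```text
t: 20.2
eef_pos: [546.3, -159.5, 98.6]
tcp_rot: [3.134, -0.006, 1.492]
ft_force: [1.1, -0.2, 0.5]
opening: 0.004
```

Run:
```python
from wf import *
st()
T=eyes.read_camera("top"); save(T,"top14"); w=eyes.read_camera("wrist"); save(w,"w14"); D=eyes.read_camera("side"); save(D,"s14")
for p in (T,D):
    r=regions_of("mortar",p)
    for x in r[:2]:
        m=x["pixels"]; ys,xs=np.nonzero(m); print(x["bbox"],round(x["confidence"],2))
        if p is T:
            c=[(xs.min()+xs.max())/2,(ys.min()+ys.max())/2]; X=back(T,c,60+65)[0]; rr=X[:2]-C; print(X, "s",rr@a,"lat",rr@n, "diam",(xs.max()-xs.min()+1)*4*.92)
```

```text
t 20.2 pos [ 546.3 -159.5   98.6] rot [ 3.134 -0.006  1.492] F [ 1.14 -0.17  0.47] op 0.004
[214.9, 168.2, 43.0, 44.6] 0.62
[566.30487417 122.19253559 125.        ] s -8.863870873088947 lat -1.9937001822557698 diam 158.24
[222.5, 161.4, 43.8, 36.5] 0.84
```

View pics/w14.png

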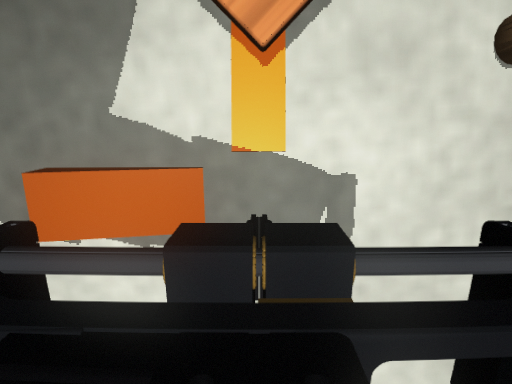

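View pics/s14.png

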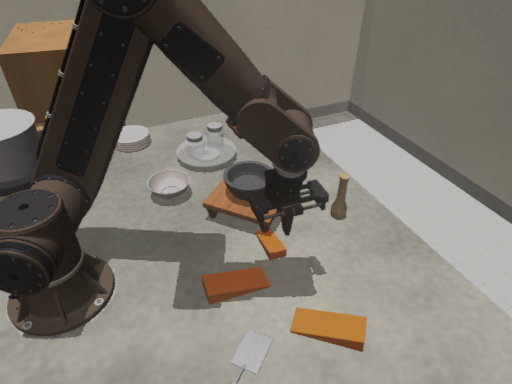

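```bash
python3 -c "
from plan import *
plan([(558.1,-8,75,1.492)],[6],0)"
```

```text
25.1 0.3 3.1 0.000 0; 25.1 0.3 3.1 0.000 0; 25.1 0.3 3.1 0.000 0; 25.1 0.3 3.1 0.000 0; 25.1 0.3 3.1 0.000 0; 25.1 0.3 3.1 0.000 0
```

>>> send_rows:
  plan: "25 0.3 3 0 0; 25 0.3 3 0 0; 25 0.3 3 0 0; 25 0.3 3 0 0; 25 0.3 3 0 0; 20 0.3 3 0 0; 0 0 0 0 0"

```text
t: 21.15
eef_pos: [554.5, -8.8, 68.3]
tcp_rot: [-3.129, -0.01, 1.491]
ft_force: [-0.2, -0.5, -0.4]
opening: 0.003
```

```bash
cat > tip2.py <<'E'
from wf import *
tag=sys.argv[1]; off=float(sys.argv[2]); st()
for nn in ("side","wrist","top"):
    p=eyes.read_camera(nn); e=env.state()["eef_pos"]
    l,t,w,h={"side":(200,140,130,110),"wrist":(150,130,200,150),"top":(200,140,130,100)}[nn]; k={"side":6,"wrist":4,"top":6}[nn]
    im=cv2.resize(cv2.cvtColor(p["image"],cv2.COLOR_RGB2BGR)[t:t+h,l:l+w],None,fx=k,fy=k,interpolation=cv2.INTER_CUBIC)
    def dot(X,c):
        g=proj(p,X)[0]; cv2.circle(im,tuple(int(v) for v in (g+.5-[l,t])*k),3,c,1)
    dot(e+[0,0,off],(0,255,0))
    for d in(-10,10): dot(e+[0,d,off],(0,200,200))
    c3=np.append(C+a*120,65); dot(c3,(255,255,0)); dot(np.append(C+a*155,65),(255,0,255))
    cv2.imwrite(f"pics/t2_{nn}_{tag}.png",im)
E
python3 tip2.py a 38
```

```text
t 21.15 pos [554.5  -8.8  68.3] rot [-3.129 -0.01   1.491] F [-0.24 -0.5  -0.37] op 0.003
```

View pics/t2_side_a.png

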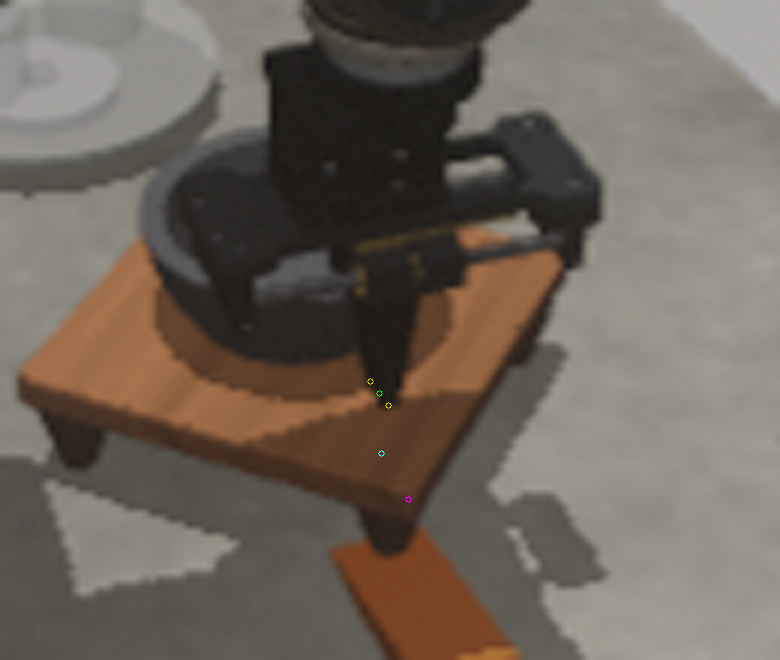

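View pics/t2_wrist_a.png

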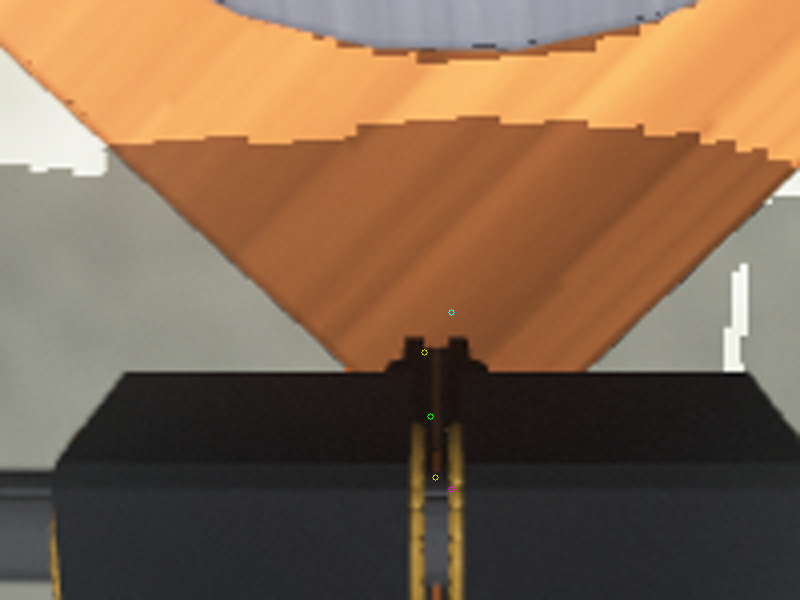

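>>> send_rows:
  plan: "1.5 2 5 0 0; 1.2 1.5 5 0 0; 0 0 5 0 0; 0 0 5 0 0; 0 0 5 0 0; 0 0 5 0 0; 0 0 0 0 0"

```text
t: 22.0
eef_pos: [558.4, -11.5, 35.9]
tcp_rot: [-3.129, -0.009, 1.484]
ft_force: [-0.6, 0.0, 0.1]
opening: -0.001
```

```bash
python3 tip2.py b 36
```

```text
t 22.0 pos [558.4 -11.5  35.9] rot [-3.129 -0.009  1.484] F [-0.59  0.02  0.14] op -0.001
```

View pics/t2_side_b.png

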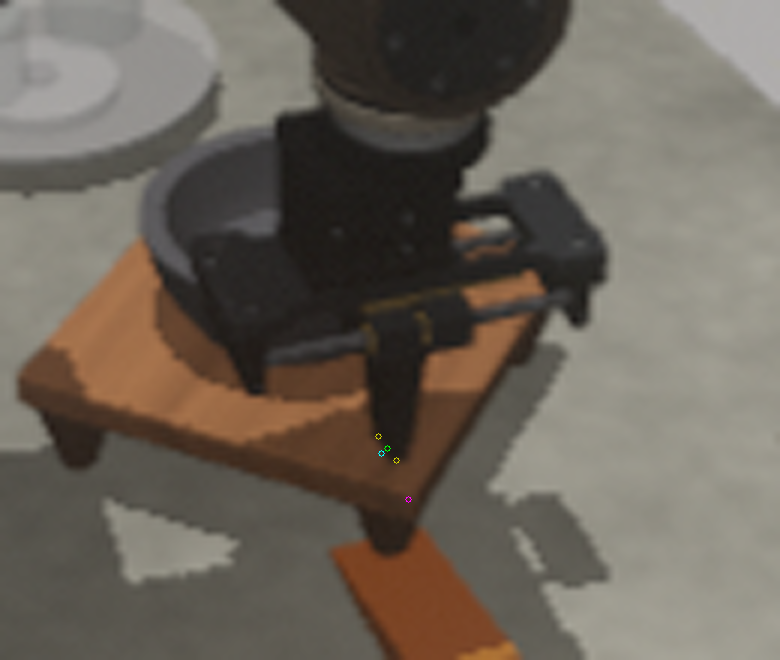

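>>> send_rows:
  plan: "3 0 0 0 0; 1.5 0 1 0 0; 0 0 1 0 0; 0 0 0 0 0"

```text
t: 22.55
eef_pos: [559.7, -6.4, 35.4]
tcp_rot: [-3.132, -0.009, 1.485]
ft_force: [-0.2, -0.1, 0.5]
opening: 0.006
```

>>> send_rows:
  plan: "0.2 0 1 0 0; 0 0 1 0 0"

```text
t: 22.75
eef_pos: [559.8, -6.1, 33.4]
tcp_rot: [-3.132, -0.009, 1.485]
ft_force: [0.3, -0.3, 0.3]
opening: 0.002
```

>>> send_rows:
  plan: "0 0 1 0 0; 0 0 0 0 0"

```text
t: 22.95
eef_pos: [559.7, -6.1, 32.2]
tcp_rot: [-3.132, -0.009, 1.485]
ft_force: [-0.3, 1.2, -0.8]
opening: 0.008
```

>>> send_rows:
  plan: "0 0 1 0 0; 0 0 0 0 0"

```text
t: 23.15
eef_pos: [559.7, -6.2, 31.1]
tcp_rot: [-3.132, -0.009, 1.485]
ft_force: [0.5, -0.3, -0.4]
opening: 0.005
```

>>> send_rows:
  plan: "0 0 0.7 0 0; 0 0 0 0 0"

```text
t: 23.35
eef_pos: [559.7, -6.2, 30.3]
tcp_rot: [-3.132, -0.009, 1.485]
ft_force: [0.5, -0.3, 1.1]
opening: 0.004
```

>>> send_rows:
  plan: "0 0 0.7 0 0; 0 0 0 0 0"

```text
t: 23.55
eef_pos: [559.7, -6.2, 29.6]
tcp_rot: [-3.132, -0.009, 1.485]
ft_force: [0.3, 0.1, 0.6]
opening: 0.007
```

>>> send_rows:
  plan: "0 0 0.7 0 0; 0 0 0 0 0"

```text
t: 23.75
eef_pos: [559.7, -6.2, 28.8]
tcp_rot: [-3.132, -0.009, 1.485]
ft_force: [0.2, 0.0, -0.4]
opening: 0.008
```

>>> send_rows:
  plan: "0 0 0.6 0 0; 0 0 0 0 0"

```text
t: 23.95
eef_pos: [559.8, -6.2, 28.5]
tcp_rot: [-3.132, -0.009, 1.485]
ft_force: [-0.1, -1.0, 0.3]
opening: 0.009
```

>>> send_rows:
  plan: "0 0 0.6 0 0; 0 0 0 0 0"

```text
t: 24.15
eef_pos: [559.8, -6.2, 28.5]
tcp_rot: [-3.133, -0.009, 1.485]
ft_force: [-0.4, 0.5, 0.4]
opening: 0.004
```

>>> send_rows:
  plan: "0 0 0.6 0 0; 0 0 0 0 0"

```text
t: 24.35
eef_pos: [559.8, -6.2, 28.5]
tcp_rot: [-3.133, -0.009, 1.485]
ft_force: [-0.5, 0.1, 1.3]
opening: 0.007
```

>>> send_rows:
  plan: "0 0 0.6 0 0; 0 0 0 0 0"

```text
t: 24.55
eef_pos: [559.8, -6.2, 28.5]
tcp_rot: [-3.133, -0.009, 1.485]
ft_force: [-0.3, 0.9, 1.8]
opening: 0.003
```

>>> send_rows:
  plan: "0 0 1 0 0"

```text
t: 24.65
eef_pos: [559.8, -6.3, 28.1]
tcp_rot: [-3.134, -0.009, 1.485]
ft_force: [-6.0, -0.9, 20.1]
opening: 0.006
```

>>> send_rows:
  plan: "0 0 1.5 0 0"

```text
t: 24.75
eef_pos: [559.9, -6.4, 27.9]
tcp_rot: [-3.135, -0.009, 1.485]
ft_force: [-8.2, 0.4, 30.2]
opening: 0.007
```

>>> send_rows:
  plan: "0 0 -0.5 0 0; 0 0 0 0 0"

```text
t: 24.95
eef_pos: [560.1, -6.4, 28.9]
tcp_rot: [-3.135, -0.009, 1.486]
ft_force: [-0.5, 0.0, 0.0]
opening: 0.002
```

```bash
python3 tip2.py c 36; python3 -c "
from h import *
print([np.round(boxes_of('pestle',eyes.read_camera('side'))[0]['bbox'])])"
```

```text
t 24.95 pos [560.1  -6.4  28.9] rot [-3.135 -0.009  1.486] F [-0.54  0.04  0.01] op 0.002
[array([332., 176.,  18.,  44.])]
```

View pics/t2_side_c.png

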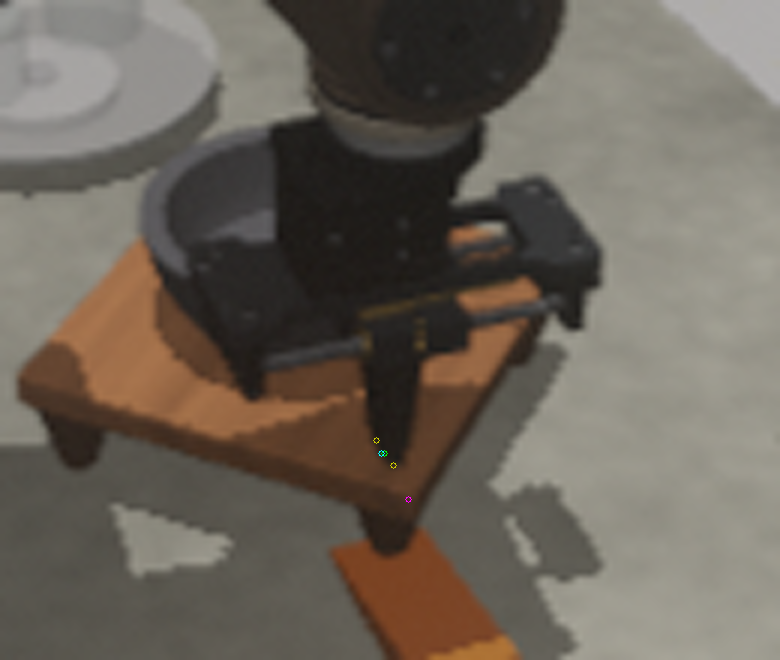

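View pics/t2_wrist_c.png

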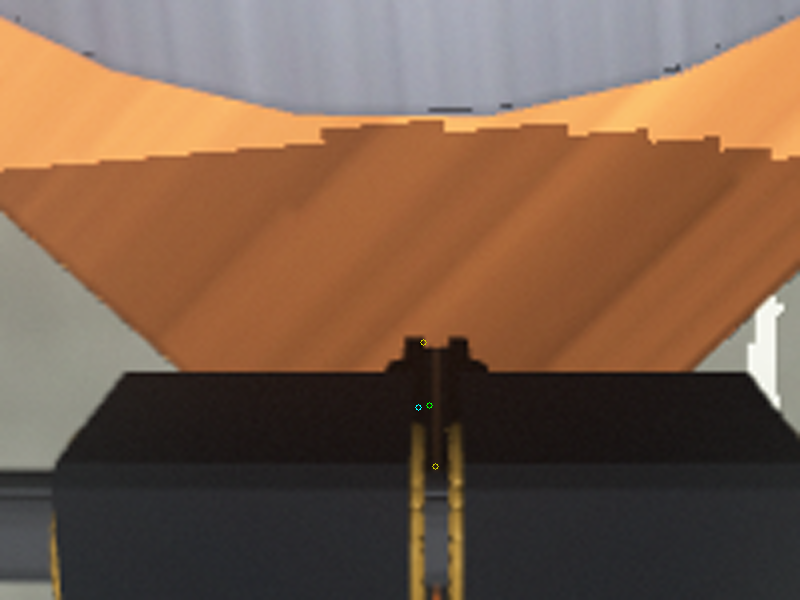

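>>> send_rows:
  plan: "0 -0.3 0.5 0 0; 0 0 0.6 0 0"

```text
t: 25.4
eef_pos: [559.9, -6.4, 28.2]
tcp_rot: [-3.135, -0.008, 1.486]
ft_force: [-4.4, 0.4, 13.2]
opening: 0.001
```

>>> send_rows:
  plan: "0 0 0.6 0 0"

```text
t: 25.5
eef_pos: [560.0, -6.4, 28.3]
tcp_rot: [-3.136, -0.008, 1.486]
ft_force: [-3.7, 0.3, 11.4]
opening: 0.001
```

>>> send_rows:
  plan: "0 0 0.6 0 0"

```text
t: 25.6
eef_pos: [560.0, -6.4, 28.3]
tcp_rot: [-3.136, -0.008, 1.486]
ft_force: [-2.3, 0.8, 10.0]
opening: 0.004
```

>>> send_rows:
  plan: "0 0 0.7 0 0; 0 0 0.7 0 0; 0 0 0.7 0 0; 0 0 0.7 0 0"

```text
t: 26.0
eef_pos: [560.0, -6.5, 28.3]
tcp_rot: [-3.138, -0.008, 1.486]
ft_force: [-3.3, -0.3, 12.2]
opening: 0.005
```

>>> send_rows:
  plan: "0 0 0.7 0 0; 0 0 0.7 0 0; 0 0 0.7 0 0; 0 0 0.7 0 0"

```text
t: 26.4
eef_pos: [560.1, -6.5, 28.3]
tcp_rot: [-3.139, -0.008, 1.486]
ft_force: [-3.2, 0.3, 11.4]
opening: 0.001
```

>>> send_rows:
  plan: "0 0 0.7 0 0; 0 0 0.7 0 0; 0 0 0.7 0 0"

```text
t: 26.7
eef_pos: [560.1, -6.5, 28.3]
tcp_rot: [-3.14, -0.008, 1.487]
ft_force: [-3.7, 1.1, 11.1]
opening: 0.004
```

>>> send_rows:
  plan: "0 0 -1 0 0; 0 0 -3 0 0; 0 0 -10 0 0; 0 0 -20 0 0; 0 0 -25 0 0; -10 0 -25 0 0; 0 0 0 0 0"

```text
t: 27.4
eef_pos: [559.0, -17.2, 116.6]
tcp_rot: [-3.139, -0.008, 1.487]
ft_force: [0.3, -0.1, -0.5]
opening: 0.004
```

>>> send_rows:
  plan: "-40 0 -10 0 0; -45 0 -10 0 0; -45 0 -5 0 0; -45 0 0 0 0; -40 0 0 0 0; 0 0 0 0 0"

```text
t: 28.0
eef_pos: [540.3, -237.4, 140.6]
tcp_rot: [-3.139, -0.008, 1.491]
ft_force: [0.3, 1.0, 0.3]
opening: 0.004
```

Run:
```python
from fit import *; from plan import st
st()
for n in("side","wrist","top"):
    p=eyes.read_camera(n); save(p,n+"F")
    if n=="top":
        a0=cv2.imread("pics/top0.png").astype(int); d=np.abs(cv2.cvtColor(p["image"],cv2.COLOR_RGB2BGR).astype(int)-a0).max(2)
        print("stand area diff",(d[148:232,200:285]>40).sum())
    if n=="side":
        im=cv2.cvtColor(p["image"],cv2.COLOR_RGB2BGR)[150:290,190:370]; cv2.imwrite("pics/sideFc.png",cv2.resize(im,None,fx=4,fy=4,interpolation=cv2.INTER_CUBIC))
```

```text
t 28.0 pos [ 540.3 -237.4  140.6] rot [-3.139 -0.008  1.491] F [0.29 0.99 0.26] op 0.004
stand area diff 225
```

View pics/sideFc.png

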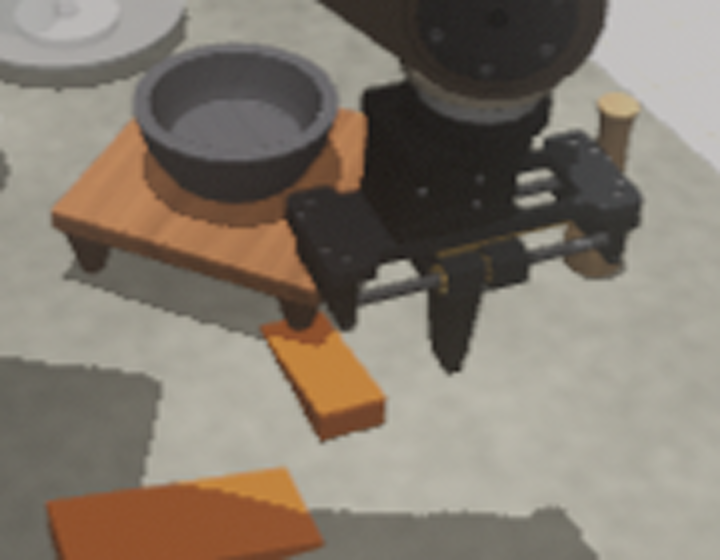

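View pics/topF.png

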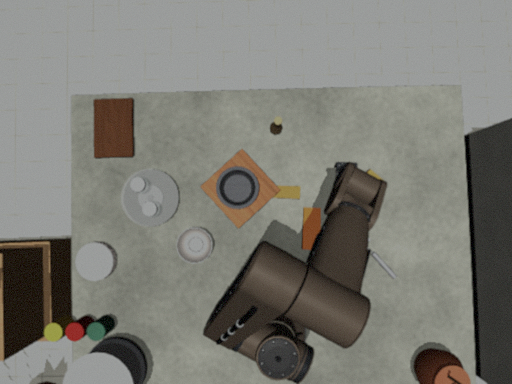

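View pics/wristF.png

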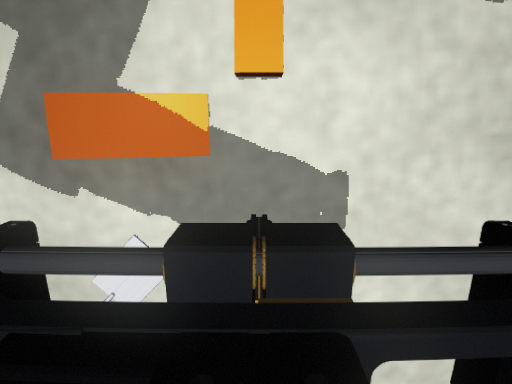

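```bash
python3 -c "
from cell import job_done
print(job_done())"
```

```text
the job is handed in; nothing more can be done
None
```

The wedge is under the worn foot and the stand did not rock when pressed; I handed the job in at about 28 s of the 72 s allowed.

- **Wedge:** I squared up the smallest orange wedge by pushing its side, then pushed it tip first from its tail. At about 24 to 27 mm inside the foot's outer edge the push force rose from near 0 to about 3 to 4 N, with one reading of 7.8 N while still moving.
- **Press:** I pressed the corner with the closed fingers for about 1.4 s. Readings were 10 to 13 N, and the height stayed at 28.3 mm on the tool readout, so no dip. I then let go and backed away.
- **Last pictures:** the stand and mortar look where they were before, and nothing else on the bench looks disturbed. I judged this by eye. I did not measure whether the stand is level at the end.

Some things did not go as described or planned:
- **Tool height:** the real fingertips sit about 36 to 38 mm above the reported TCP. My first sideways pass therefore went over the wedge without touching it, and I corrected all heights for this afterwards.
- **Extra press force:** while I was finding the contact, two brief presses reached 20 and 30 N, above the 10 to 15 N asked. Pictures taken afterwards showed no movement.
- **Sideways force:** the proper press also carried about 3 to 4 N sideways, so it was not purely straight down.

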